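# Lock the model-parts tray and hold it level over the modelling board

## Robot

A 6-joint arm with a two-finger parallel gripper is mounted at the origin on the work surface. World frame = base frame: x ahead of the robot, y to its left, z up, the work surface at z = 0. Lengths are in m, angles in rad, forces in N, time in s.
With the tool pointing down it reaches from about 0.25 to 0.725 m from the base axis. Payload 4 kg.
Tool frame: the origin (TCP) lies on the front face of the gripper's body, between the roots of the fingers; the fingertips stand 73 mm ahead of it and the grasp point (between the pads) lies 54 mm ahead of it; z points along the fingers, y is the direction in which the jaws open and shut (so a half turn about z gives the same grasp; the last joint's range is limited). The gripper opens to 85 mm and grips with 20 to 120 N. Pads are 22 mm wide; open, the fingers measure 114 mm over their backs; the gripper's body (76 mm by 85 mm) begins 54 mm behind the grasp point. The pads swing forward as they close: fully open they stand 13 mm farther back than shut.
Start: joints at [-1.112, 0.241, 0.005, 1.335, 0, 1.571], TCP at [0.221, -0.448, 0.304] pointing down, gripper open.
Joint ranges: [-2.72, 2.72], [-1.05, 1.87], [-1.09, 1.28], [-1.99, 2.15], [-1.42, 1.44], [-3.14, 3.14]. Speed limits (rad/s): [2.79, 2.79, 3.14, 3.14, 3.14, 3.14].

## Interface

Orientations are given as a unit quaternion [x, y, z, w].
In Python, from workcell import sensors, camera, order gives the robot as it stands. The module is installed in compiled form; this text tells all that it offers.
- The arm moves only by the shell command python3 -m inch 'ROWS'. ROWS is JSON, one flat list of numbers, 5 for each row, row after row: the opening, from -1 (shut) to 1 (fully open), then the shift along the tool's x, y, z in mm, then the turn about the tool's z in units of 6 degrees (1.0 is 6 degrees). A call has 1 to 8 rows; each row is the pose to reach, as a shift and turn from the pose commanded when the call began, along the tool's axes at that moment; what a row does not reach only later rows make up. A row lasts 1/10 s, in which the tool goes at most 50 mm and 8.59 degrees, less where a joint would pass 70% of its speed; a pose out of reach is approached as far as the arm can. A call with a gripper value outside its range is refused whole. The fingers move at their own pace and stop on an object; the grip force is fixed at half the most. Time passes only in rows, so rows that repeat a pose let the fingers close. It gives the time, the measured TCP pose, the force and the opening at its end, in the units of the state.
- sensors.get_obs(): the state, without advancing time (a new reading comes with each control period).
- camera(name): name is "side" or "top"; returns a dict with "pixels" (400x640x3 uint8, red, green, blue), "intrinsics" (3x3 intrinsics, pixels), "extrinsics" (4x4, takes a point from camera to world coordinates). Camera axes: x right, y down, z forward; pixel columns grow to the right and rows downward; lengths in m; the calibration is good to about 2 mm. A picture is of the moment at which its call begins. There is no depth.
- order.job_done(): hands the job in, once; it reports no verdict.
The state is a dict: "clock": time; "joint_pos": joint angles; "joint_vel": joint speeds; "tau": joint torques, N m; "eef_pos": TCP position; "tool_rot": TCP orientation; "ft_force": force on the tool from outside, world axes, zero at the start; "ft_torque": the same for the moment, N m; "grip_width": finger opening in m.
Only numpy, scipy, OpenCV 4.12 (cv2) and the standard library are available. Lean on these libraries where they do the work, as an engineer would, in place of code of your own. Each camera call takes 0.05 s, during which the arm holds its last target.

## Task

The plywood parts tray stands in its low wood-rimmed dock with a loose orange ball lying in its shallow round pocket. First swing the tray's hinged steel keeper bar fully shut across the two little green beams until it clicks behind its catch, then lift the tray by its top handle bar and carry it level to the round blue board, so that the ball never leaves its pocket and the beams stay in the tray. Finish while still holding the tray level and still, centred about 10 cm above the board: do not set it down or let go, and leave the other things on the table where they are.

Things in the scene. Friction and masses are not known exactly. Their poses are not given: they have to be found in the camera images.
- tray: Loose plywood carrying tray, 0.3 to 0.55 kg itself, up to 0.7 kg with all it carries, 150 (x) x 240 (y) x 10 mm plate. Origin: centre of its underside; z up, y along its length. At the start it stands in the dock, underside 8 mm above the table. Ball pocket at y = +78 mm, beam trough at y = -80 mm. Beside handle, its posts and the red peg, nothing on it rises above 48 mm.
- handle (a point): Centre of the tray's dark wooden handle bar: 18 x 18 mm section, 100 mm long along the tray's y, centre 81 mm and top 90 mm above the underside, on two 12 mm square posts at y = +/-36 mm; it lies over the tray's centre and near its centre of mass. Pinch it across the tray's x. Axes as the tray's.
- keeper (a joint): Keeper bar's angle: 0 = fully shut (along the tray's x across the beams, at its end stop), grows as it swings out over the tray's -y edge, up to 1.5; starts at 0.7 to 1.2. Stays where it is left. From about 0.18 to 0.10 the bar must be pushed over a brass spring ball (the catch; about 1.5 N at the peg), then it snaps to below 0.04 and is held. Count it as shut below 0.06.
- keeper_hinge (a point): Point on the keeper's hinge axis (upright in the tray's frame) at tray x = +50, y = -80 mm, 41 mm above the underside. The bar is a steel rod 10 mm in diameter, centred 41 mm above the underside, reaching 105 mm from the axis; shut, it points along the tray's -x; at angle a its direction in the tray's frame is (-cos a, -sin a).
- keeper_peg (a point): Centre of the upright red peg near the keeper's free end, 95 mm from the hinge axis: 14 mm in diameter, from 46 to 85 mm above the tray's underside; this point is 80 mm above the underside (5 mm below the peg's top). It can be pinched from above or pushed sideways to swing the bar.
- ball_center (a point): Centre of the loose orange ball, 32 mm in diameter, 20 g. It can roll about 5 mm within the pocket.
- pocket (a point): Where the ball's centre rests in the middle of its pocket: a blue ring on the tray, 28 mm inside diameter, rim only 3 mm high, centred at tray x = 0, y = +78 mm; the point is 26 mm above the tray's underside. The ball climbs out if the tray tips by some 35 degrees or is jerked. Axes as the tray's.
- trough (a point): Middle of the beam trough (50 x 58 mm inside, walls up to 22 mm), at tray x = 0, y = -80 mm, 20 mm above the underside. Axes as the tray's.
- beam0: Loose green-painted wooden beam 20 x 50 x 20 mm, 15 g, lying in the tray's trough, length along the tray's y; origin at the centre of its underside.
- beam1: The same as beam0, beside it in the trough.
- dock: Fixed dock: pale blue foam slab 178 x 268 mm, 8 mm thick, with a 10 mm wide wooden rim rising to 18 mm above the table; the tray stands inside with 4 mm to spare on each side and lifts straight up. Origin: centre of the underside, on the table; axes as the tray's at the start.
- board: Fixed round blue modelling board, 200 mm in diameter, 16 mm thick, with a white ring mark in the middle. Origin: centre of its underside, on the table.
- house: Bystander: cream foam model house, 90 x 120 x 91 mm. Origin: centre of its underside.
- brush: Bystander: hand brush lying on the table.
- cartridge: Bystander: white and blue glue cartridge lying on the table, 47 mm in diameter, 260 mm long with its nozzle.
There are look-alikes about, which are no part of the job. What is meant by the board is not yellow, and is the smaller of those in its own colour. Leave any purple look-alike of the beam0 alone.

How it is judged:
By the outcome, as a careful person would: the job done as asked, in the order asked, and still so for the second after the job is handed in, while the arm keeps its last pose, push and grip.
It also fails if it takes over 58 s, if anything falls off the work surface, if the arm or the gripper's body presses on something with over 40 N, if the wrist force passes 120 N, or if a joint passes its speed limit or range.

## Working session

There is one attempt and no reset: what is moved stays moved. The work goes in short steps, Python scripts to look and compute and a shell command to move; the robot and the scene stay as the last step left them, time stands still between calls to the robot, and variables do not carry over. Pictures are saved under pics/ and viewed, and the job is handed in when it is done.

```bash
mkdir -p pics; ls; python3 - <<'E'
from workcell import sensors,camera
import cv2,numpy as np
o=sensors.get_obs()
for k in o: print(k,np.round(o[k],3))
for n in("side","top"):
    c=camera(n); cv2.imwrite(f"pics/{n}0.png",c["pixels"][:,:,::-1]); np.savez(f"pics/{n}0.npz",**c)
    print(n,np.round(c["intrinsics"],1).tolist(),np.round(c["extrinsics"],3).tolist())
E
```

```text
pics
clock 0.0
joint_pos [-1.112  0.241  0.004  1.335  0.     1.571]
joint_vel [ 0.    -0.     0.001  0.     0.002 -0.   ]
tau [-1.0000e-03 -3.7231e+01  2.5241e+01  1.7000e-02 -0.0000e+00  0.0000e+00]
eef_pos [ 0.221 -0.448  0.303]
tool_rot [ 0.974  0.227 -0.    -0.001]
ft_force [-0.808 -0.965  0.351]
ft_torque [-0.002 -0.019 -0.003]
grip_width 0.085
side [[365.0, 0.0, 315.9], [0.0, 365.0, 209.1], [0.0, 0.0, 1.0]] [[-0.957, -0.189, 0.221, 0.288], [-0.29, 0.638, -0.713, 0.719], [-0.006, -0.746, -0.666, 0.782], [0.0, 0.0, 0.0, 1.0]]
top [[425.8, 0.0, 318.1], [0.0, 425.8, 196.6], [0.0, 0.0, 1.0]] [[0.004, -0.998, 0.063, 0.449], [-1.0, -0.005, -0.003, -0.034], [0.003, -0.063, -0.998, 1.393], [0.0, 0.0, 0.0, 1.0]]
```

View pics/side0.png

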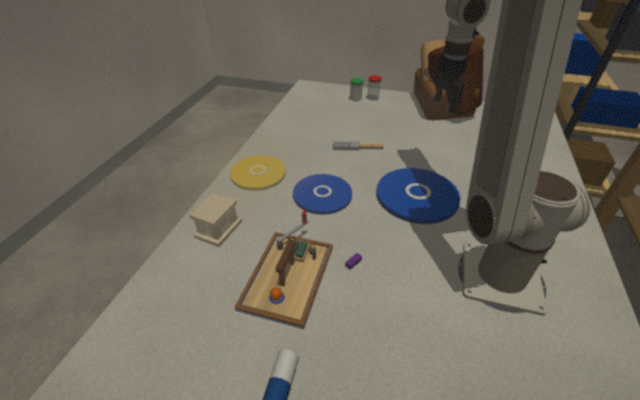

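View pics/top0.png

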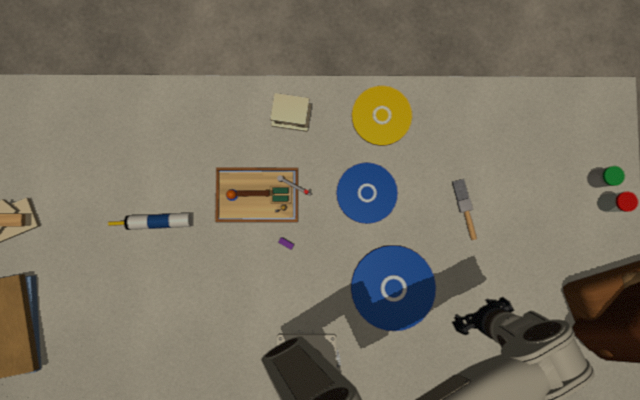

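Board candidates in the top view are small blue (367,193), large blue (394,288) and yellow (382,115). By the description I choose the small blue one at (367,193). The tray is at (257,195), with the ball at (232,195) and the red peg at about (309,191). The purple look-alike beam at (287,243) is to be left alone.

```bash
cat > h.py <<'E'
import numpy as np,cv2
def load(f):
    return dict(np.load(f))
def ray(c,uv):
    K=c["intrinsics"];E=c["extrinsics"]
    d=E[:3,:3]@np.linalg.inv(K)@np.array([uv[0],uv[1],1.]);return E[:3,3],d
def onz(c,uv,z):
    o,d=ray(c,uv);return o+d*(z-o[2])/d[2]
def proj(c,p):
    E=c["extrinsics"];q=c["intrinsics"]@(E[:3,:3].T@(np.asarray(p)-E[:3,3]));return q[:2]/q[2]
def tri(c1,u1,c2,u2):
    o1,d1=ray(c1,u1);o2,d2=ray(c2,u2);d1/=np.linalg.norm(d1);d2/=np.linalg.norm(d2)
    A=np.stack([d1,-d2],1);t=np.linalg.lstsq(A,o2-o1,rcond=None)[0]
    a=o1+t[0]*d1;b=o2+t[1]*d2;return (a+b)/2,np.linalg.norm(a-b)
def blobs(c,lo,hi,amin=8,win=None):
    hsv=cv2.cvtColor(c["pixels"],cv2.COLOR_RGB2HSV);m=cv2.inRange(hsv,np.array(lo),np.array(hi))
    if win is not None:
        w=np.zeros_like(m);x0,y0,x1,y1=win;w[y0:y1,x0:x1]=255;m&=w
    n,l,s,ce=cv2.connectedComponentsWithStats(m)
    return [(np.round(ce[i],2).tolist(),s[i].tolist()) for i in range(1,n) if s[i][4]>=amin],m
E
python3 - <<'E'
from h import *
t=load("pics/top0.npz");s=load("pics/side0.npz")
for nm,c,w in(("top",t,(200,80,460,350)),("side",s,(190,150,480,340))):
    for k,lo,hi in(("blue",(105,120,60),(125,255,255)),("orange",(5,190,150),(16,255,255)),("red",(0,150,60),(5,255,255)),("red2",(170,130,60),(180,255,255)),("green",(45,50,20),(95,255,255)),("purple",(130,80,40),(165,255,255))):
        print(nm,k,blobs(c,lo,hi,5,w)[0])
a=cv2.resize(t["pixels"][155:235,205:405,::-1],None,fx=4,fy=4,interpolation=cv2.INTER_CUBIC)
b=cv2.resize(s["pixels"][205:330,230:370,::-1],None,fx=4,fy=4,interpolation=cv2.INTER_CUBIC)
cv2.imwrite("pics/t1.png",a);cv2.imwrite("pics/s1.png",b)
E
```

```text
top blue [([366.48, 192.7], [337, 163, 60, 60, 2508]), ([366.71, 192.4], [361, 187, 12, 12, 113]), ([234.0, 198.4], [232, 197, 5, 3, 5]), ([392.83, 287.63], [351, 246, 84, 84, 4967]), ([393.32, 287.91], [385, 280, 17, 17, 232])]
top orange [([229.89, 194.28], [228, 192, 5, 5, 18])]
top red [([305.75, 191.33], [304, 190, 4, 4, 12])]
top red2 []
top green [([280.0, 190.0], [273, 188, 15, 5, 75]), ([280.0, 198.0], [273, 196, 15, 5, 75])]
top purple [([285.86, 242.95], [279, 238, 15, 11, 85])]
side blue [([417.84, 195.13], [377, 169, 82, 53, 2939]), ([322.73, 193.71], [294, 175, 57, 37, 1423]), ([417.61, 190.73], [410, 186, 16, 10, 113]), ([322.16, 190.54], [317, 188, 11, 6, 50])]
side orange [([275.52, 290.77], [273, 288, 6, 7, 31])]
side red [([304.0, 212.43], [303, 211, 3, 4, 7])]
side red2 []
side green [([299.87, 247.82], [294, 241, 13, 15, 117])]
side purple [([353.25, 260.06], [346, 254, 15, 13, 109])]
```

View pics/t1.png

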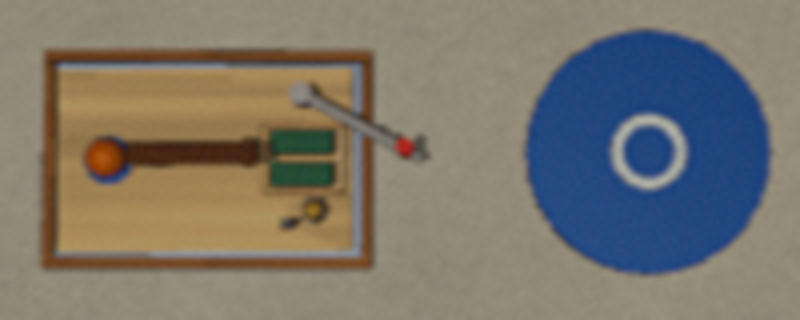

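View pics/s1.png

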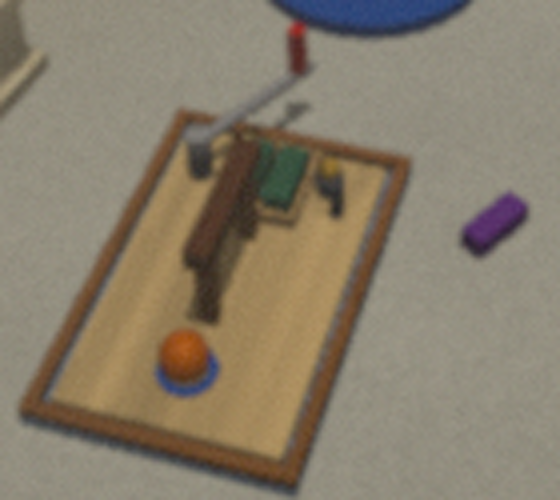

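```bash
python3 - <<'E'
from h import *
t=load("pics/top0.npz");s=load("pics/side0.npz")
# dock: not-table mask by saturation
hsv=cv2.cvtColor(t["pixels"],cv2.COLOR_RGB2HSV)
m=cv2.inRange(hsv,(0,90,0),(30,255,255));w=np.zeros_like(m);w[155:235,205:330]=255;m&=w
cs,_=cv2.findContours(m,cv2.RETR_EXTERNAL,cv2.CHAIN_APPROX_NONE);c=max(cs,key=cv2.contourArea)
r=cv2.minAreaRect(c);print(r,m.sum()/255)
P=np.array([onz(t,p,.018) for p in cv2.boxPoints(r)]);print(np.round(P,4),[np.linalg.norm(P[i]-P[i-1]).round(4) for i in range(4)]);ctr=P.mean(0);print("dock c",ctr)
hs=cv2.cvtColor(s["pixels"],cv2.COLOR_RGB2HSV)
for n,u in(("board top",(366.6,192.6)),): print(n,onz(t,u,.016)); 
print("board side",onz(s,(322.2,190.5),.016))
print("board tri",tri(t,(366.71,192.4),s,(322.16,190.54)))
for n,u in(("hinge",(205+304/4,155+94/4)),):print(n,onz(t,u,.05))
print("ball",tri(t,(231.3,194.5),s,(276.3,293.5)), onz(t,(231.3,194.5),.034))
# peg
for lo,hi in(((0,110,60),(8,255,255)),):
  print(blobs(t,lo,hi,4,(295,180,320,200))[0],blobs(s,lo,hi,4,(295,200,312,228))[0])
print("peg",tri(t,(306.,191.6),s,(304,212.3)),onz(t,(305.75,191.4),.093))
# handle
for u in((205+128/4,155+153/4),(205+260/4,155+152/4)):print("handle end",onz(t,u,.098))
E
```

```text
((256.0, 193.99998474121094), (81.99998474121094, 53.99999237060547), -0.0) 3686.0
[[0.4553 0.2946 0.018 ]
 [0.6303 0.298  0.018 ]
 [0.6316 0.0317 0.018 ]
 [0.4564 0.0304 0.018 ]] [np.float64(0.2642), np.float64(0.1751), np.float64(0.2663), np.float64(0.1752)]
dock c [0.54341427 0.16369177 0.018     ]
board top [ 0.54939687 -0.19451563  0.016     ]
board side [ 0.54915287 -0.19629148  0.016     ]
board tri (array([ 0.54945731, -0.19489958,  0.0168761 ]), np.float64(0.0010845766381517446))
hinge [0.59046904 0.08062018 0.05      ]
ball (array([0.54011003, 0.24086756, 0.03126917]), np.float64(0.00017627651474141183)) [0.54001192 0.24034565 0.034     ]
[([305.83, 191.28], [304, 189, 5, 5, 18])] [([303.94, 216.03], [302, 211, 4, 12, 32])]
peg (array([5.46243557e-01, 1.26821472e-04, 8.93715043e-02]), np.float64(9.779954241105646e-05)) [0.54663146 0.00081476 0.093     ]
handle end [0.53964071 0.21014273 0.098     ]
handle end [0.54086575 0.10961771 0.098     ]
```

The geometry is consistent: handle about (0.541,0.161), hinge (0.591,0.082), peg (0.5465,0.0005) at z≈0.09. Hinge to peg is about 94 mm, so the keeper angle is about 1.07, and tray yaw is about 0. The board is at (0.5495,-0.195). In the crop it is the smaller blue disc. First I move above the peg.

```bash
python3 -m inch '[0,50,-26,0,-0.6, 0,100,-53,0,-1.2, 0,150,-79,0,-1.8, 0,195,-103,0,-2.4, 0,240,-126,0,-3.0, 0,280,-147,0,-3.6, 0,310,-163,0,-4.2, 0,330,-174,0,-4.8]'; python3 -c "
from workcell import sensors
import numpy as np
o=sensors.get_obs()
for k in ('joint_pos','eef_pos','tool_rot','ft_force','grip_width'): print(k,np.round(o[k],4))"
```

```text
clock: 0.9
eef_pos: [0.4418, -0.143, 0.3035]
tool_rot: [0.885, 0.465, 0.0, -0.0]
ft_force: [0.1, 0.3, 0.7]
grip_width: 0.0425
joint_pos [-3.135e-01  1.704e-01 -8.470e-02  1.316e+00  9.000e-04  1.860e+00]
eef_pos [ 0.4418 -0.143   0.3035]
tool_rot [ 8.851e-01  4.654e-01  2.000e-04 -4.000e-04]
ft_force [0.1143 0.2853 0.6824]
grip_width 0.0425
```

```bash
python3 -m inch '[0,40,1,5,-0.2, 0,85,2,20,-0.4, 0,125,4,40,-0.6, 0,155,5,60,-0.8, 0,172,5,75,-1, 0,178,5,83,-1, 0,178,5,83,-1]'; python3 - <<'E'
from workcell import sensors,camera
import cv2,numpy as np
for n in("side","top"):
    c=camera(n); np.savez(f"pics/{n}2.npz",**c)
    x0,y0,x1,y1=(220,140,380,300) if n=="side" else (205,130,405,270)
    cv2.imwrite(f"pics/{n}2.png",cv2.resize(c["pixels"][y0:y1,x0:x1,::-1],None,fx=3.5,fy=3.5,interpolation=cv2.INTER_CUBIC))
print(sensors.get_obs()["joint_pos"])
E
```

```text
clock: 1.6
eef_pos: [0.5453, -0.0031, 0.2193]
tool_rot: [0.861, 0.508, -0.002, -0.001]
ft_force: [-0.0, -0.8, -0.0]
grip_width: 0.0428
[-7.23202227e-03  3.78771669e-01 -2.21883364e-02  1.17010219e+00
 -4.96650024e-04  2.06963339e+00]
```

View pics/side2.png

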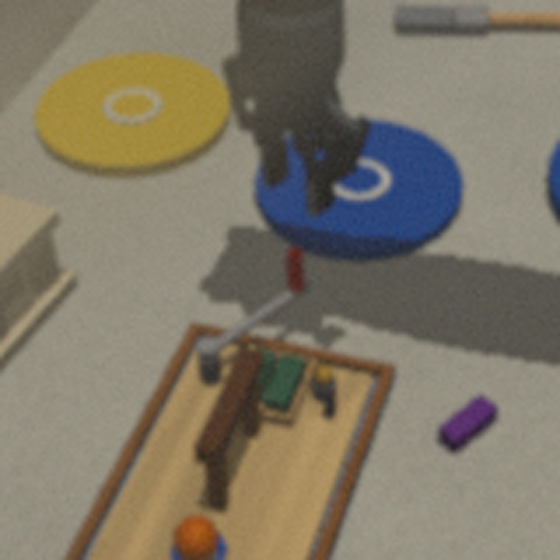

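View pics/top2.png

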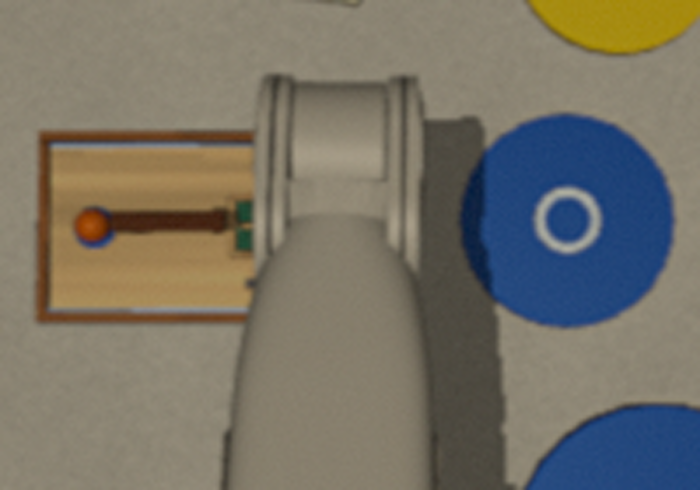

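The gripper hangs above the peg. The peg's top is at side crop (295,252) and the fingertips are at (275,180) and (318,208). I descend with the jaws half open so they straddle it.

```bash
python3 - <<'E'
from h import *
from workcell import sensors
print(onz(load("pics/side2.npz"),(304.7,195.2),.147),sensors.get_obs()["eef_pos"])
E
python3 -m inch '[0,0,0,10,0, 0,0,0,28,0, 0,0,0,46,0, 0,0,0,60,0, 0,0,0,70,0, 0,0,0,76,0, 0,0,0,76,0, 0,0,0,76,0]'; python3 - <<'E'
from workcell import sensors,camera
import cv2,numpy as np
for n in("side",):
    c=camera(n); np.savez(f"pics/{n}3.npz",**c)
    x0,y0,x1,y1=(220,140,380,300)
    cv2.imwrite(f"pics/{n}3.png",cv2.resize(c["pixels"][y0:y1,x0:x1,::-1],None,fx=3.5,fy=3.5,interpolation=cv2.INTER_CUBIC))
E
```

```text
[ 0.54470018 -0.00657362  0.147     ] [ 0.54578794 -0.0040619   0.22133585]
clock: 2.5
eef_pos: [0.5466, -0.0032, 0.1455]
tool_rot: [0.861, 0.508, 0.0, 0.0]
ft_force: [-0.5, -0.1, -0.5]
grip_width: 0.0426
```

View pics/side3.png

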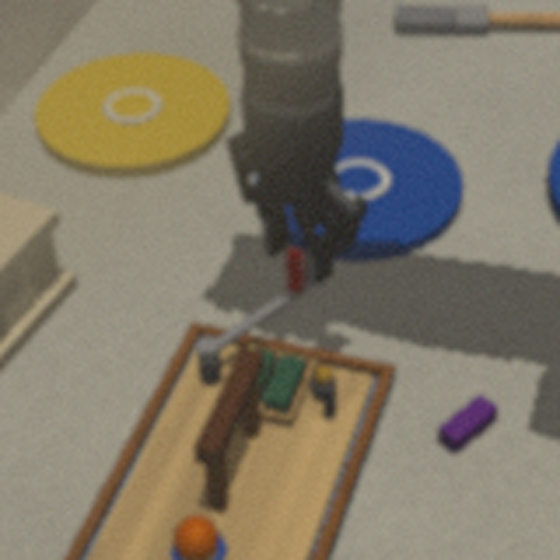

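```bash
python3 -m inch '[-0.35,2,0,3,0, -0.35,4,0,5,0, -0.35,4,0,5,0]'; python3 - <<'E'
import numpy as np
from workcell import sensors
o=sensors.get_obs();p=o["eef_pos"];q=o["tool_rot"];f0=2*np.arctan2(q[1],q[0]);print(p,f0,o["ft_force"])
H=np.array([.5915,.082]);X=np.array([np.cos(f0),np.sin(f0)]);Y=np.array([np.sin(f0),-np.cos(f0)])
for a in np.append(np.linspace(1.1,.2,10),[.1,.05,0,-.05]):
    f=max(a,.35);lead=(o["grip_width"]/2-.007)
    t=H+.095*np.array([-np.cos(a),-np.sin(a)])+lead*np.array([-np.sin(f),np.cos(f)])-p[:2]
    print(round(a,2),np.round(1e3*np.array([t@X,t@Y]),1),round((f0-f)/np.radians(6),2))
E
```

```text
clock: 2.85
eef_pos: [0.5482, 0.0008, 0.1398]
tool_rot: [0.861, 0.508, -0.0, -0.0]
ft_force: [0.3, 0.1, 0.6]
grip_width: 0.0278
[0.5482287  0.00081907 0.13975846] 1.0666747477847924 [0.31869852 0.12840503 0.56152342]
1.1 [-3.2 -5.1] -0.32
1.0 [ -2.3 -14.5] 0.64
0.9 [ -0.6 -23.9] 1.59
0.8 [  2.2 -33. ] 2.55
0.7 [  5.8 -41.8] 3.5
0.6 [ 10.2 -50.2] 4.46
0.5 [ 15.5 -58.1] 5.41
0.4 [ 21.6 -65.5] 6.37
0.3 [ 28.1 -72.4] 6.84
0.2 [ 35.  -78.9] 6.84
0.1 [ 42.6 -84.7] 6.84
0.05 [ 46.5 -87.3] 6.84
0.0 [ 50.6 -89.7] 6.84
-0.05 [ 54.8 -91.9] 6.84
```

```bash
python3 -m inch '[-0.35,-2,-9,0,0, -0.35,-1,-19,0,1.1, -0.35,0,-28,0,2.1, -0.35,4,-38,0,3, -0.35,8,-46,0,4, -0.35,13,-54,0,5, -0.35,18,-62,0,6, -0.35,22,-66,0,6.4]';  python3 - <<'E'
from workcell import sensors,camera
import cv2,numpy as np
o=sensors.get_obs();print(o["joint_pos"])
for n in("side",):
    c=camera(n); np.savez(f"pics/{n}4.npz",**c)
    x0,y0,x1,y1=(220,170,380,330)
    cv2.imwrite(f"pics/{n}4.png",cv2.resize(c["pixels"][y0:y1,x0:x1,::-1],None,fx=3.5,fy=3.5,interpolation=cv2.INTER_CUBIC))
E
```

```text
clock: 3.65
eef_pos: [0.4998, 0.0521, 0.14]
tool_rot: [0.981, 0.196, -0.0, -0.0]
ft_force: [-0.6, -0.2, -0.6]
grip_width: 0.0279
[ 1.03958830e-01  3.80914241e-01 -2.56134189e-01  9.34559346e-01
 -5.63614564e-05  2.85180418e+00]
```

View pics/side4.png

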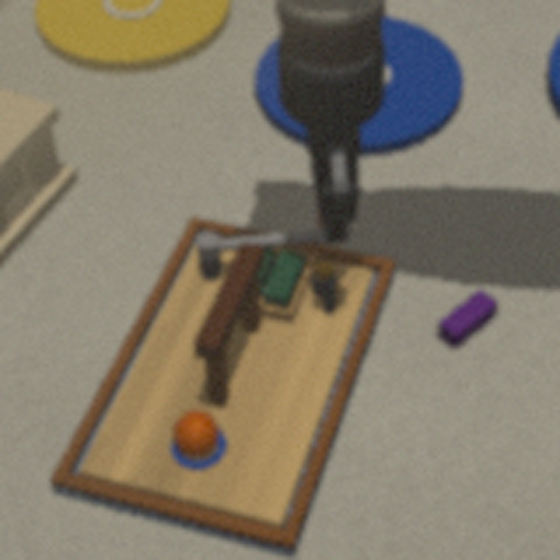

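The bar has followed to about 0.4, with its end at crop (335,230), and the force is low. Next I push it through the catch.

```bash
python3 - <<'E'
import numpy as np
from workcell import sensors
o=sensors.get_obs();p=o["eef_pos"];q=o["tool_rot"];f0=2*np.arctan2(q[1],q[0]);print(p,f0,o["ft_force"])
H=np.array([.5915,.082]);X=np.array([np.cos(f0),np.sin(f0)]);Y=np.array([np.sin(f0),-np.cos(f0)])
for a in [.4,.3,.2,.1,.05,0,-.05,-.1]:
    f=min(f0,max(a,.3));lead=(o["grip_width"]/2-.007)
    t=H+.095*np.array([-np.cos(a),-np.sin(a)])+lead*np.array([-np.sin(f),np.cos(f)])-p[:2]
    print(round(a,2),np.round(1e3*np.array([t@X,t@Y]),1),round((f0-f)/np.radians(6),2))
E
```

```text
[0.49975654 0.05270457 0.1399538 ] 0.3942625951386457 [-1.25959614 -0.31722737  0.3141835 ]
0.4 [1.  1.9] 0.0
0.3 [ 2.  -7.6] 0.9
0.2 [  3.4 -17. ] 0.9
0.1 [  5.7 -26.2] 0.9
0.05 [  7.2 -30.7] 0.9
0 [  8.9 -35.2] 0.9
-0.05 [ 10.8 -39.5] 0.9
-0.1 [ 13.  -43.7] 0.9
```

```bash
python3 -m inch '[-0.35,2,-6,0,0.8, -0.35,3,-12,0,0.8, -0.35,4,-18,0,0.8, -0.35,5,-24,0,0.8, -0.35,6,-28,0,0.8, -0.35,8,-32,0,0.8, -0.35,9,-36,0,0.8, -0.35,9,-36,0,0.8]';  python3 - <<'E'
from workcell import sensors,camera
import cv2,numpy as np
for n in("side",):
    c=camera(n); np.savez(f"pics/{n}5.npz",**c)
    x0,y0,x1,y1=(220,170,380,330)
    cv2.imwrite(f"pics/{n}5.png",cv2.resize(c["pixels"][y0:y1,x0:x1,::-1],None,fx=3.5,fy=3.5,interpolation=cv2.INTER_CUBIC))
E
```

```text
clock: 4.5
eef_pos: [0.4955, 0.0893, 0.1399]
tool_rot: [0.988, 0.156, 0.0, -0.001]
ft_force: [-0.5, -0.4, 0.1]
grip_width: 0.0279
```

View pics/side5.png

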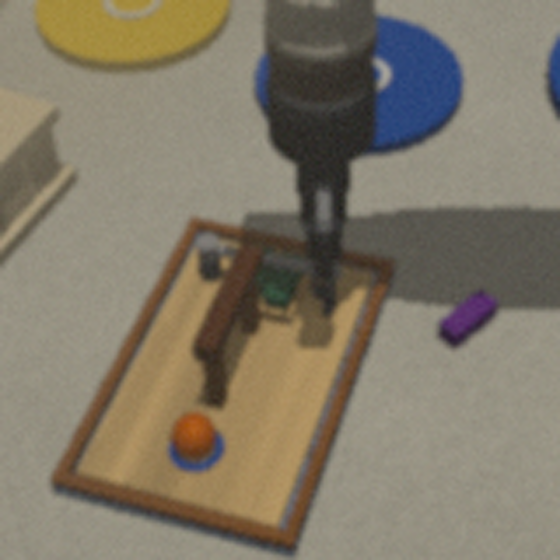

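```bash
python3 -m inch '[-0.35,0,-2,0,0, -0.35,1,-4,0,0, -0.35,1,-4,0,0]'; python3 -m inch '[-0.35,0,-2,0,0, -0.35,1,-4,0,0, -0.35,1,-4,0,0]'
```

```text
clock: 4.85
eef_pos: [0.4953, 0.0928, 0.14]
tool_rot: [0.988, 0.156, 0.0, -0.0]
ft_force: [0.2, 1.0, -0.2]
grip_width: 0.0277
clock: 5.15
eef_pos: [0.4949, 0.0945, 0.1398]
tool_rot: [0.988, 0.155, -0.0, 0.003]
ft_force: [0.2, -8.3, 0.8]
grip_width: 0.0278
```

There is now 8 N of firm resistance, so the bar is at its stop or the tray is at the rim. I back off, rise and look.

```bash
python3 -m inch '[-0.35,0,5,0,0, -0.35,-1,10,0,0, -0.1,-1,12,-10,0, -0.1,-1,12,-35,0, 0.2,-1,12,-70,0, 0.4,-1,12,-95,0, 0.4,-1,12,-100,0]';  python3 - <<'E'
from workcell import sensors,camera
import cv2,numpy as np
for n in("side","top"):
    c=camera(n); np.savez(f"pics/{n}6.npz",**c)
    x0,y0,x1,y1=(220,190,360,330) if n=="side" else (205,150,345,250)
    cv2.imwrite(f"pics/{n}6.png",cv2.resize(c["pixels"][y0:y1,x0:x1,::-1],None,fx=4,fy=4,interpolation=cv2.INTER_CUBIC))
E
```

```text
clock: 5.85
eef_pos: [0.4995, 0.0853, 0.2441]
tool_rot: [0.988, 0.155, 0.004, -0.0]
ft_force: [-0.7, -0.4, -0.3]
grip_width: 0.06
```

View pics/side6.png

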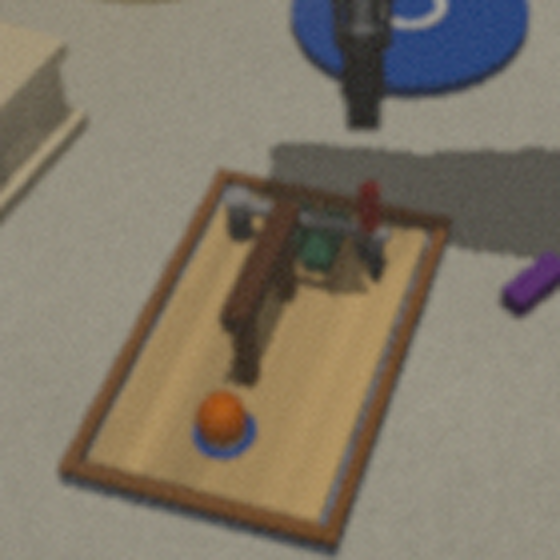

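View pics/top6.png

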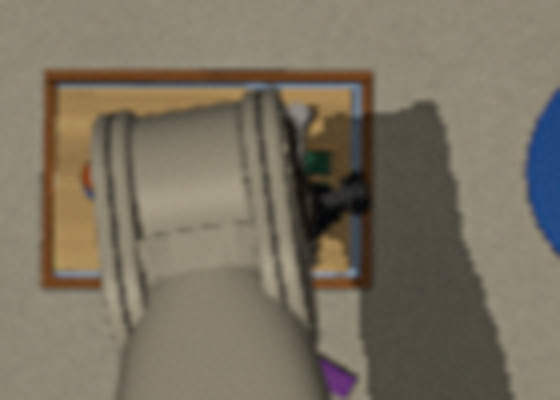

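The bar now lies across the beams with the peg at crop (370,205), next to the catch post. I check the angle numerically.

```bash
python3 - <<'E'
from h import *
s=load("pics/side6.npz")
b,m=blobs(s,(0,100,40),(8,255,255),4,(300,230,325,258));print(b); 
b2,m2=blobs(s,(165,100,40),(180,255,255),2,(300,230,325,258));print(b2)
ys,xs=np.nonzero(m|m2);print(list(zip(xs,ys)))
E
```

```text
[([311.98, 240.89], [309, 235, 6, 13, 55])]
[]
[(np.int64(312), np.int64(235)), (np.int64(313), np.int64(235)), (np.int64(311), np.int64(236)), (np.int64(312), np.int64(236)), (np.int64(313), np.int64(236)), (np.int64(314), np.int64(236)), (np.int64(310), np.int64(237)), (np.int64(311), np.int64(237)), (np.int64(312), np.int64(237)), (np.int64(313), np.int64(237)), (np.int64(314), np.int64(237)), (np.int64(310), np.int64(238)), (np.int64(311), np.int64(238)), (np.int64(312), np.int64(238)), (np.int64(313), np.int64(238)), (np.int64(314), np.int64(238)), (np.int64(310), np.int64(239)), (np.int64(311), np.int64(239)), (np.int64(312), np.int64(239)), (np.int64(313), np.int64(239)), (np.int64(310), np.int64(240)), (np.int64(311), np.int64(240)), (np.int64(312), np.int64(240)), (np.int64(313), np.int64(240)), (np.int64(314), np.int64(240)), (np.int64(309), np.int64(241)), (np.int64(310), np.int64(241)), (np.int64(311), np.int64(241)), (np.int64(312), np.int64(241)), (np.int64(313), np.int64(241)), (np.int64(314), np.int64(241)), (np.int64(310), np.int64(242)), (np.int64(311), np.int64(242)), (np.int64(312), np.int64(242)), (np.int64(313), np.int64(242)), (np.int64(314), np.int64(242)), (np.int64(310), np.int64(243)), (np.int64(311), np.int64(243)), (np.int64(312), np.int64(243)), (np.int64(313), np.int64(243)), (np.int64(314), np.int64(243)), (np.int64(311), np.int64(244)), (np.int64(312), np.int64(244)), (np.int64(313), np.int64(244)), (np.int64(314), np.int64(244)), (np.int64(310), np.int64(245)), (np.int64(311), np.int64(245)), (np.int64(312), np.int64(245)), (np.int64(313), np.int64(245)), (np.int64(314), np.int64(245)), (np.int64(311), np.int64(246)), (np.int64(312), np.int64(246)), (np.int64(313), np.int64(246)), (np.int64(311), np.int64(247)), (np.int64(312), np.int64(247))]
```

```bash
python3 -m inch '[0.6,-9,40,-10,-1.4, 0.8,-18,80,-10,-2.8, 1,-28,120,-10,-4.2, 1,-38,160,-10,-5.6, 1,-46,200,-10,-7, 1,-50,215,-10,-8.4, 1,-50,215,-10,-9.8, 1,-50,215,-10,-11.2]';  python3 - <<'E'
from workcell import sensors,camera
import cv2,numpy as np
for n in("side","top"):
    c=camera(n); np.savez(f"pics/{n}7.npz",**c)
    x0,y0,x1,y1=(220,190,360,330) if n=="side" else (205,150,345,250)
    cv2.imwrite(f"pics/{n}7.png",cv2.resize(c["pixels"][y0:y1,x0:x1,::-1],None,fx=5 if n=="top" else 4,fy=5 if n=="top" else 4,interpolation=cv2.INTER_CUBIC))
E
```

```text
clock: 6.75
eef_pos: [0.5151, -0.1359, 0.2477]
tool_rot: [0.741, 0.671, -0.001, -0.002]
ft_force: [0.0, 0.3, 0.2]
grip_width: 0.0855
```

View pics/top7.png

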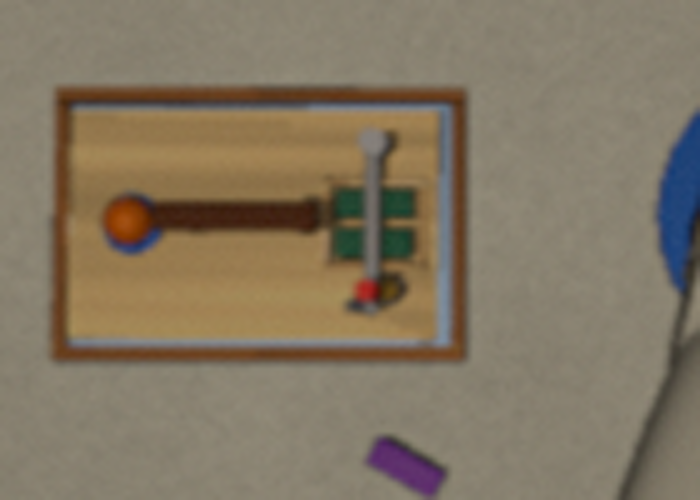

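The top view shows the bar upright across both beams: hinge at (374,142), peg at (368,290), and the brass catch behind it at (392,288). Next come the angle and the handle position.

```bash
python3 - <<'E'
from h import *
t=load("pics/top7.npz");s=load("pics/side7.npz")
f=lambda x,y:((x+.5)/5-.5+205,(y+.5)/5-.5+150)
b=blobs(t,(0,150,60),(6,255,255),4,(270,195,290,215))[0];print(b)
h=onz(t,f(374,142),.056);p=onz(t,b[0][0],.093);print("hinge",h,"peg",p,"angle",np.arctan2(h[1]-p[1],h[0]-p[0]),np.linalg.norm((h-p)[:2]))
# bar line at mid
q=onz(t,f(373,190),.054);r=onz(t,f(371,250),.054);print("bar ang",np.arctan2(q[1]-r[1],q[0]-r[0]))
# handle via dark mask
hsv=cv2.cvtColor(t["pixels"],cv2.COLOR_RGB2HSV);m=cv2.inRange(hsv,(0,100,20),(15,255,110));w=np.zeros_like(m);w[188:198,236:268]=255;m&=w
ys,xs=np.nonzero(m);a=cv2.minAreaRect(np.column_stack([xs,ys]).astype(np.float32));print(a)
P=np.array([onz(t,u,.098) for u in cv2.boxPoints(a)]);print(np.round(P,4),P.mean(0))
print(f(150,214),f(320,214),onz(t,f(150,214),.098),onz(t,f(320,214),.098))
print("board",blobs(t,(105,120,60),(125,255,255),500)[0])
from workcell import sensors
o=sensors.get_obs();print(o["eef_pos"],o["tool_rot"],o["joint_pos"])
E
```

```text
[([278.0, 207.67], [276, 206, 5, 4, 18])]
hinge [0.59139946 0.08517031 0.056     ] peg [0.4964246  0.08523625 0.093     ] angle -0.0006942483863350305 0.0949748849225911
bar ang -0.0231091482944554
((251.5, 192.5), (5.0, 31.0), 90.0)
[[0.5496 0.2134 0.098 ]
 [0.55   0.1189 0.098 ]
 [0.5347 0.1187 0.098 ]
 [0.5343 0.2131 0.098 ]] [0.54213772 0.16600188 0.098     ]
(234.6, 192.4) (268.6, 192.4) [0.54220402 0.21749574 0.098     ] [0.54267977 0.11390522 0.098     ]
board [([406.59, 289.95], [376, 246, 59, 85, 3152])]
[ 0.51515974 -0.13527564  0.24798609] [ 0.74276239  0.66955262 -0.00092012 -0.00157316] [-2.56872925e-01  3.37115118e-01 -1.08727640e-02  1.22644866e+00
  1.86120616e-04  1.41750377e+00]
```

View pics/side7.png

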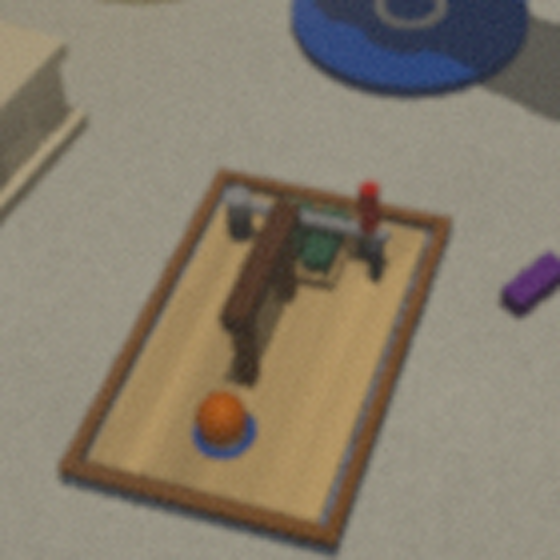

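The keeper is shut: angle about 0, hinge-peg 95.0 mm. The tray slid 3-4 mm in its dock, so the handle is now at (0.5424,0.1655). I go above it.

```bash
python3 -m inch '[1,40,-1,0,-0.5, 1,88,-2,0,-1, 1,136,-3,0,-1, 1,184,-4,0,-1, 1,228,-4,0,-1, 1,265,-4,0,-1, 1,290,-4,0,-1, 1,302,-4,0,-1]'; python3 -m inch '[1,0,0,5,0, 1,0,0,15,0, 1,0,0,15,0]'; python3 - <<'E'
from workcell import sensors,camera
import cv2,numpy as np
o=sensors.get_obs();print(o["eef_pos"],o["tool_rot"],o["joint_pos"])
q=o["tool_rot"];f0=2*np.arctan2(q[1],q[0]);X=np.array([np.cos(f0),np.sin(f0)]);Y=np.array([np.sin(f0),-np.cos(f0)])
t=np.array([.5424,.1655])-o["eef_pos"][:2];print(f0,t@X*1e3,t@Y*1e3)
E
```

```text
clock: 7.65
eef_pos: [0.5423, 0.1682, 0.2486]
tool_rot: [0.706, 0.708, -0.001, -0.001]
ft_force: [-0.0, -0.4, 0.2]
grip_width: 0.0852
clock: 7.95
eef_pos: [0.5419, 0.1639, 0.2326]
tool_rot: [0.707, 0.707, -0.002, -0.001]
ft_force: [-0.3, -0.5, 0.1]
grip_width: 0.0855
[0.54188476 0.16394559 0.23264422] [ 0.70721391  0.70699624 -0.00201282 -0.0008596 ] [ 2.93948154e-01  4.12024537e-01  5.91062975e-02  1.22223866e+00
 -3.83312733e-04  1.86505315e+00]
1.5704884947943776 1.5545689575364023 0.5147657967784466
```

```bash
python3 -m inch '[1,1,0,10,0, 1,1,0,28,0, 1,1,0,48,0, 0.6,1,0,66,0, 0.4,1,0,80,0, 0.4,1,0,88,0, 0.4,1,0,90,0, 0.4,1,0,90,0]'; python3 - <<'E'
from workcell import sensors,camera
import cv2,numpy as np
c=camera("side"); np.savez(f"pics/side8.npz",**c)
cv2.imwrite(f"pics/side8.png",cv2.resize(c["pixels"][170:330,210:370,::-1],None,fx=3.5,fy=3.5,interpolation=cv2.INTER_CUBIC))
E
```

```text
clock: 8.75
eef_pos: [0.5431, 0.1663, 0.1449]
tool_rot: [0.707, 0.708, -0.0, 0.0]
ft_force: [0.8, 0.7, -1.2]
grip_width: 0.0594
```

View pics/side8.png

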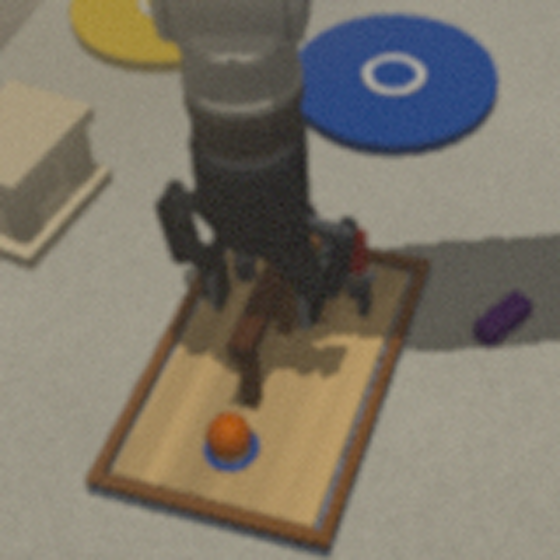

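The fingers straddle the bar: tips at crop (215,300) and (308,320), with the handle between them. I close gently.

```bash
python3 -m inch '[0.1,0,0,2,0, -0.1,0,0,4,0, -0.25,0,0,4,0, -0.4,0,0,4,0, -0.55,0,0,4,0, -0.7,0,0,4,0, -1,0,0,4,0, -1,0,0,4,0]'; python3 -m inch '[-1,0,0,0,0, -1,0,0,0,0, -1,0,0,0,0]'
```

```text
clock: 9.6
eef_pos: [0.5426, 0.1667, 0.1412]
tool_rot: [0.706, 0.708, -0.0, -0.0]
ft_force: [-3.1, -0.7, 4.0]
grip_width: 0.0169
clock: 9.9
eef_pos: [0.5426, 0.1668, 0.1412]
tool_rot: [0.706, 0.708, -0.0, -0.0]
ft_force: [-4.1, -0.1, 5.4]
grip_width: 0.0173
```

Gripped, with the width at about the 18 mm bar. I lift gently straight up and then check.

```bash
python3 -m inch '[-1,0,0,-1,0, -1,0,0,-3,0, -1,0,0,-6,0, -1,0,0,-10,0, -1,0,0,-14,0, -1,0,0,-17,0, -1,0,0,-19,0, -1,0,0,-20,0]'; python3 -m inch '[-1,0,0,-1,0, -1,0,0,-3,0, -1,0,0,-7,0, -1,0,0,-12,0, -1,0,0,-16,0, -1,0,0,-19,0, -1,0,0,-20,0, -1,0,0,-20,0]'; python3 - <<'E'
from workcell import sensors,camera
import cv2,numpy as np
c=camera("side"); np.savez(f"pics/side9.npz",**c)
cv2.imwrite(f"pics/side9.png",cv2.resize(c["pixels"][170:330,210:370,::-1],None,fx=3.5,fy=3.5,interpolation=cv2.INTER_CUBIC))
print(sensors.get_obs()["ft_torque"])
E
```

```text
clock: 10.7
eef_pos: [0.5432, 0.1667, 0.1613]
tool_rot: [0.706, 0.708, 0.0, 0.0]
ft_force: [0.9, 0.2, -6.1]
grip_width: 0.0173
clock: 11.5
eef_pos: [0.5431, 0.1667, 0.1812]
tool_rot: [0.706, 0.708, 0.0, 0.0]
ft_force: [0.2, -0.5, -6.6]
grip_width: 0.0172
[ 0.04452068 -0.03206542 -0.02836223]
```

View pics/side9.png

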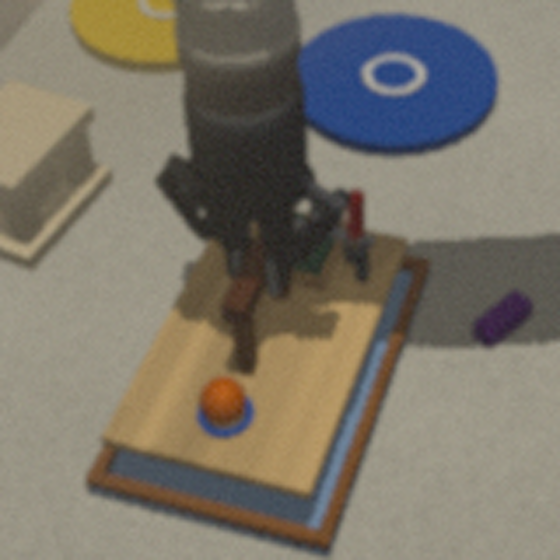

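Lifted level, about 0.65 kg, ball in its pocket and beams under the bar. I raise the rest and then carry.

```bash
python3 -m inch '[-1,0,0,-2,0, -1,0,0,-6,0, -1,0,0,-13,0, -1,0,0,-22,0, -1,0,0,-31,0, -1,0,0,-40,0, -1,0,0,-49,0, -1,0,0,-57,0]'; python3 -m inch '[-1,0,0,-5,0, -1,0,0,-9,0, -1,0,0,-11,0, -1,0,0,-11,0, -1,-1,0,-11,0, -1,-3,0,-11,0, -1,-7,0,-11,0, -1,-12,0,-11,0]'; python3 -m inch '[-1,-7,0,0,0, -1,-16,0,0,0, -1,-26,1,0,0, -1,-36,1,0,0, -1,-47,1,0,0, -1,-58,1,0,0, -1,-69,2,0,0, -1,-80,2,0,0]'; python3 -m inch '[-1,-11,0,0,0, -1,-22,0,0,0, -1,-33,1,0,0, -1,-44,1,0,0, -1,-55,1,0,0, -1,-66,1,0,0, -1,-77,2,0,0, -1,-88,2,0,0]'
```

```text
clock: 12.35
eef_pos: [0.5432, 0.1667, 0.2391]
tool_rot: [0.706, 0.708, 0.0, 0.0]
ft_force: [-0.5, -0.1, -5.9]
grip_width: 0.0174
clock: 13.15
eef_pos: [0.5429, 0.1543, 0.2487]
tool_rot: [0.706, 0.708, -0.0, -0.0]
ft_force: [-0.7, -0.0, -5.8]
grip_width: 0.0175
clock: 13.95
eef_pos: [0.5454, 0.0736, 0.249]
tool_rot: [0.706, 0.708, 0.0, 0.0]
ft_force: [0.1, -0.7, -6.1]
grip_width: 0.017
clock: 14.75
eef_pos: [0.5476, -0.0142, 0.2489]
tool_rot: [0.706, 0.708, 0.0, 0.0]
ft_force: [0.8, -1.1, -6.6]
grip_width: 0.0171
```

```bash
python3 -m inch '[-1,-11,0,0,0, -1,-22,0,0,0, -1,-33,1,0,0, -1,-44,1,0,0, -1,-55,1,0,0, -1,-66,1,0,0, -1,-77,2,0,0, -1,-88,2,0,0]'; python3 -m inch '[-1,-11,0,0,0, -1,-22,0,0,0, -1,-33,0,0,0, -1,-44,0,0,0, -1,-54,0,0,0, -1,-63,0,0,0, -1,-71,0,0,0, -1,-78,0,0,0]'; python3 -m inch '[-1,-6,0,0,0, -1,-10,0,0,0, -1,-13,0,0,0, -1,-15,0,0,0, -1,-15,0,0,0, -1,-15,0,0,0, -1,-15,0,0,0, -1,-15,0,0,0]'; python3 - <<'E'
from workcell import sensors,camera
import cv2,numpy as np
for n in("side","top"):
    c=camera(n); np.savez(f"pics/{n}10.npz",**c)
    x0,y0,x1,y1=(210,90,400,260) if n=="side" else (210,120,450,300)
    cv2.imwrite(f"pics/{n}10.png",cv2.resize(c["pixels"][y0:y1,x0:x1,::-1],None,fx=3.2,fy=3.2,interpolation=cv2.INTER_CUBIC))
E
```

```text
clock: 15.55
eef_pos: [0.5497, -0.1022, 0.2489]
tool_rot: [0.706, 0.708, 0.0, 0.0]
ft_force: [1.1, -0.1, -6.5]
grip_width: 0.0171
clock: 16.35
eef_pos: [0.5497, -0.18, 0.2489]
tool_rot: [0.706, 0.708, 0.0, -0.0]
ft_force: [-0.0, 0.7, -6.3]
grip_width: 0.0174
clock: 17.15
eef_pos: [0.5498, -0.1941, 0.2489]
tool_rot: [0.706, 0.708, 0.0, -0.0]
ft_force: [-0.1, 0.3, -6.0]
grip_width: 0.0172
```

View pics/side10.png

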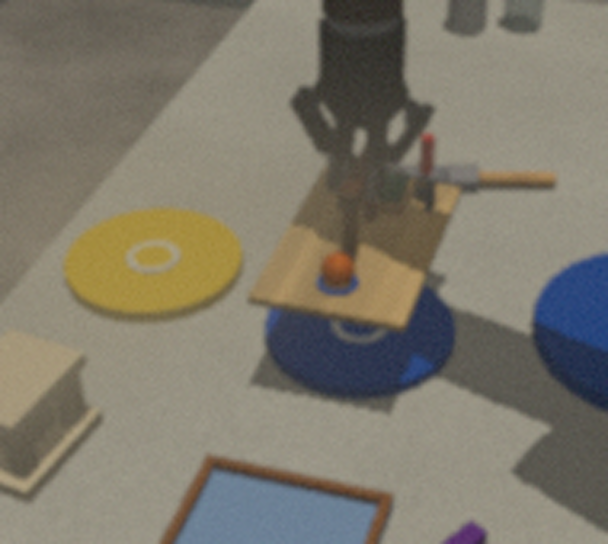

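View pics/top10.png

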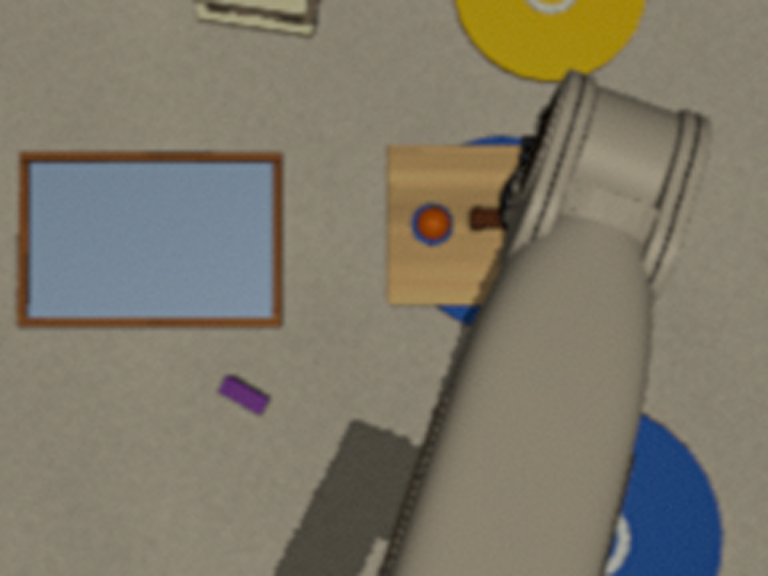

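The tray hangs over the small board: ball in its ring at top crop (433,223), shut bar and peg at side crop (428,150), and the dock empty. I triangulate the front corners and the ball to check height and centring.

```bash
python3 - <<'E'
from h import *
t=load("pics/top10.npz");s=load("pics/side10.npz")
ft=lambda x,y:((x+.5)/3.2-.5+210,(y+.5)/3.2-.5+120)
fs=lambda x,y:((x+.5)/3.2-.5+210,(y+.5)/3.2-.5+90)
for a,b in(((388,145),(250,298)),((388,305),(407,327))): print("corner",tri(t,ft(*a),s,fs(*b)))
print("ball",tri(t,ft(433,223),s,fs(338,268)))
C=np.array([.549,-.1953])
for n,p in(("corner+x",(.075,.12,.126)),("corner-x",(-.075,.12,.126)),("corner -x-y",(-.075,-.12,.126)),("peg",(-.045,-.08,.201))):
    print(n,"expect top",proj(t,(C[0]+p[0],C[1]+p[1],p[2])),"side",proj(s,(C[0]+p[0],C[1]+p[1],p[2])))
print("seen",ft(388,145),fs(250,298),ft(388,305),fs(407,327),"right corner",fs(462,190),"peg",fs(428,136))
E
```

```text
corner (array([ 0.62270434, -0.07560268,  0.12187864]), np.float64(0.0036811763119263007))
corner (array([ 0.47277193, -0.0757889 ,  0.1215773 ]), np.float64(0.003149172597360753))
ball (array([ 0.54875999, -0.11619696,  0.14272786]), np.float64(0.0015601798517953487))
corner+x expect top [331.02929111 164.93994109] side [286.62934891 181.60255105]
corner-x expect top [330.90373493 215.04390392] side [335.8838006 190.6383106]
corner -x-y expect top [411.55703767 215.40224074] side [354.00492964 147.21041088]
peg expect top [403.13367354 204.13653146] side [343.37752997 131.79952216]
seen (330.90625, 164.96875) (287.78125, 182.78125) (330.90625, 214.96875) (336.84375, 191.84375) right corner (354.03125, 149.03125) peg (343.40625, 132.15625)
```

Everything matches: centre within about 2 mm of the board centre, level, and the underside about 0.10 m above the board. I settle, then hand in.

```bash
python3 -m inch '[-1,0,0,0,0, -1,0,0,0,0, -1,0,0,0,0, -1,0,0,0,0, -1,0,0,0,0, -1,0,0,0,0]'; python3 -c "
from workcell import order
print(order.job_done())"
```

```text
clock: 17.85
eef_pos: [0.5498, -0.1943, 0.2489]
tool_rot: [0.706, 0.708, 0.0, 0.0]
ft_force: [-1.0, 0.5, -5.8]
grip_width: 0.0172
the job is handed in; nothing more can be done
None
```

I swung the keeper shut by its peg until it reached its stop, pinched the handle, lifted the tray straight out of the dock, carried it to the smaller blue board, and handed the job in while holding it there, at 17.9 s.

- **Keeper:** before the lift its angle read about 0 from the peg and hinge, and -0.02 along the bar. The push ended against a firm 8 N stop. Closing it slid the tray 3-4 mm in its dock, so I re-measured the handle before gripping.
- **Final pose:** the tray is centred within about 2 mm of the board centre. The two front corners I could triangulate are at the same height within 1 mm, and the right rear corner matched a level tray to about 2 px in the side view. The underside is about 98-100 mm above the board.
- **Load:** the ball is in its ring and the keeper peg is where it should be when shut. I last saw the beams clearly at the start of the lift, under the bar; in the final pictures the arm hides them for the most part.
- **Disagreement:** the two views of the corners missed each other by 3-4 mm, which makes them read 2-4 mm lower than the arm's own pose gives.
- **Other things:** the dock is empty. In the last pictures the bystanders and look-alikes in view looked unmoved; I did not measure them.

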